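Close and lock the gel caster on its tray

ROBOT

A 6-joint arm with a two-finger parallel gripper is mounted at the origin on the work surface. World frame = base frame: x ahead of the robot, y to its left, z up, the work surface at z = 0. Lengths are in m, angles in rad, forces in N, time in s.
With the tool pointing down it reaches from about 0.25 to 0.725 m from the base axis. Payload 4 kg.
Tool frame: the origin (TCP) lies between the finger pads; the fingertips stand 8 mm ahead of it and the grasp point (between the pads) lies 11 mm behind it; z points along the fingers, y is the line along which they close (so a half turn about z gives the same grasp; the last joint's range is limited). The gripper opens to 85 mm and grips with 20 to 120 N. Pads are 22 mm wide; open, the fingers measure 114 mm over their backs; the gripper's body (76 mm by 85 mm) begins 54 mm behind the grasp point. The pads swing forward as they close: fully open they stand 13 mm farther back than shut.
Start: joints at [1.159, 0.241, 0.005, 1.335, 0, 1.571], TCP at [0.2, 0.458, 0.215] pointing down, gripper open.
Joint ranges: [-2.72, 2.72], [-1.05, 1.87], [-1.09, 1.28], [-1.99, 2.15], [-1.42, 1.44], [-3.14, 3.14]. Speed limits (rad/s): [2.79, 2.79, 3.14, 3.14, 3.14, 3.14].

INTERFACE

Orientations are given as a unit quaternion [x, y, z, w].
In Python, from workcell import status, viewer, bot gives the robot as it stands.
- The arm moves only by the tool servo_tool, never from a script. Its argument "commands" is a list of rows, each a list of 5 numbers: the finger opening in mm, from 0 to 85.4, then the shift along the tool's x, y, z in mm, then the turn about the tool's z in rad. A call has 1 to 20 rows; each row shifts and turns the commanded pose from where the row before left it, along the tool's axes as they then stand; what a row does not reach is not made up. A row lasts 1/8 s, in which the tool goes at most 62.5 mm and 10.7 degrees, less where a joint would pass 70% of its speed; a pose out of reach is approached as far as the arm can. A call is refused whole if a number of a shift passes 62.5 or a number of a turn 0.188, either way. A call with a gripper value outside its range is refused whole. The fingers move at their own pace and stop on an object; the grip force is fixed at half the most. Time passes only in rows, so rows that do not move let the fingers close. It gives the time, the measured TCP pose, the force, the opening and the grip force at its end, in the units of the state.
- status.get_obs(): the state, without advancing time (a new reading comes with each control period).
- viewer.camera(name): name is "scene" or "top" or "wrist"; returns (picture, depth): 480x640x3 uint8, red, green, blue; 480x640 float32, m along the optical axis (not along the pixel's ray), 0 where there is no reading.
- viewer.get_calibration(name): a dict with "camera_matrix" (3x3 intrinsics, pixels), "R" (3x3) and "t" (3): a world point X has camera coordinates R X + t; the wrist camera has in their place "T_tool_cam" (4x4, takes a point from camera to tool coordinates, whose origin is the TCP and whose axes are the flange's). Camera axes: x right, y down, z forward; pixel columns grow to the right and rows downward; lengths in m; the calibration is good to about 2 mm. A picture is of the moment at which its call begins: read the wrist's pose just before it. get_calibration takes no time and is no camera call.
- bot.job_done(): hands the job in; it is judged then, once.
Trained networks look in the newest picture that a camera, given by its name, has taken for a name from the list of things; names that differ only in an ending like _2 or _b are one class to them, and where a whole thing is asked for, a point or a joint stands for the part that bears it (a point fixed in the world has none). Each returns a list of dicts, best first, with "p" (0 to 1); they miss things now and then, are a little off and sometimes report something else, mostly with a low value. They report only what shows in the picture. A call takes as long as a camera call. They do not tell look-alikes from the thing itself.
- viewer.masks_of(camera, label): "mask" (480x640 bool, what is visible of it) and "pixel" ([row, column] in pixels, amid what is visible of it).
- viewer.spot_point(camera, label): "pixel" ([row, column] in pixels: a listed point, or the origin of a listed thing).
The state is a dict: "clock": time; "joint_pos": joint angles; "joint_vel": joint speeds; "tau": joint torques, N m; "eef_pos": TCP position; "tool_rot": TCP orientation; "ft_force": force on the tool from outside, world axes, zero at the start; "ft_torque": the same for the moment, N m; "grip_width": finger opening in m; "grasp_force": force on a finger pad.
Only numpy, scipy, OpenCV 4.12 (cv2) and the standard library are available. Lean on these libraries where they do the work, as an engineer would, in place of code of your own. Each camera call takes 0.05 s, during which the arm holds its last target. There are 200 camera calls.

TASK

Shut the gel caster on its casting tray: swing the orange cam lever all the way round to its far stop so that the low side of the cam faces the slide, push the blue sliding wall forward by its thumb pad until the tray is held snugly between the two end walls, then swing the lever all the way back to lock the wall there. Do it all by pushing gently with the fingers: grip and lift nothing, do not force the wall while the cam still blocks it, and leave the other things on the bench where they are.

Things in the scene. Friction and masses are not known exactly. Their poses are not given: they have to be found in the camera images.
- caster: Gel caster, light grey base plate 265 x 245 mm, fixed. Origin at bench level under the middle of the tray lane; x = the way the wall closes (away from the robot), y left, z up. Plate: x -120 to 145, y -90 to 155, top z 16 mm. Fixed blue wall: gasket face at x 125, y +-68, top z 46. Rails (top z 24) at y +-62 to 68, x -60 to 135. Only the end walls, the thumb pad and the lever stand above z 36.
- cam_lever (a joint): Cam and lever angle, 0 to 3.14 rad, stops at both ends; stiff (0.25 N m), stays where left. 0 = locked: lever points to the caster's -x, high side of the cam to the slide. Grows clockwise from above: 1.57 lever to +y (outwards), 3.14 lever to +x = released, low side to the slide. At angle a the lever points along (-cos a, sin a) in the caster frame. Starts at 0 to 0.12.
- cam_pivot (a point): Point on the cam's vertical pivot axis, caster x -10, y 115, z 46 mm. Orange lever arm from here outwards: straight bar 12 mm wide, 85 mm long, z 40 to 52. Below it the black eccentric disc, 44 mm in diameter, 9 mm off centre: reaches 31 mm on its high side (red dot), 13 mm on its low side; z 20 to 34. Grey hub, radius 10 mm.
- lever_knob (a point): Centre of the upright orange knob at the lever's end, 88 mm from the pivot axis; 22 mm in diameter, z 38 to 66 mm above the bench.
- slide_wall (a joint): Travel of the sliding wall along the caster's +x, 0 (drawn back) to 54.5 mm; starts at 0 to 3.5; 2.5 N of friction, stays where left. Locked cam: the brass tooth on its runner bar (caster y 76 to 91, top z 33) stops against the cam at about 9 mm. Home on the seated tray: 53 mm. Then, lever back at 0, the cam's high side stands behind the tooth and locks it.
- push_pad (a point): Middle of the rear face (it looks to the caster's -x) of the white thumb pad on the sliding wall, z 33 mm; moves with the slide, at caster x -52 when drawn back. Pad 60 mm wide (y), z 20 to 46 mm. Right ahead of it the blue wall, 118 mm wide, top z 47. Behind it the base plate (z 16) is bare to its edge, 65 mm or more. Push it along the caster's +x.
- gel_tray: Clear casting tray, 100 mm long (x), 120 mm wide (y), side walls 18 mm high, open at both ends; loose, about 220 g, lying on the base plate between the rails. Origin under its middle, axes like the caster's. Starts 0 to 10 mm short of the fixed wall; the sliding wall pushes it home, its origin is then at caster x 75 mm.
- gel_comb: Bystander: white gel comb, 128 x 30 x 6 mm, lying on the bench right of the caster and of the micropipette. Origin under its middle.
- lab_timer: Bystander: white digital timer, 62 x 62 x 16 mm, on the bench to the left beyond the caster. Origin under its middle.
- amber_bottle: Bystander: amber glass reagent jar, 58 mm in diameter, 105 mm high, on the bench beyond the caster. Origin under its middle.
- beaker: Bystander: glass beaker, 64 mm in diameter, 85 mm high, on the bench beyond the caster. Origin under its middle.
- tube_rack: Bystander: orange rack of microtubes, 90 x 55 x 53 mm, on the bench left of the caster, clear of the lever's swing. Origin under its middle.
- micropipette: Bystander: grey and white micropipette, about 260 mm long and 25 mm thick, lying on the bench along the right side of the caster. Origin under the front of its grip, x towards the tip.
Not all that is in view belongs to the job. What is meant by the gel_tray is not brown or yellow, and is the larger of those in its own colour.

How it is judged:
On the way, in this order (a step that is already met when the one before it is completed fails the run):
1. the cam is turned to its low point, lever at its far stop, with the slide still drawn back (value of joint cam_lever above 2.85 rad and value of joint slide_wall below 0.015 m), for 0.1 s.
2. with the cam still at its low point the sliding wall is pushed home on the tray (value of joint cam_lever above 2.7 rad and value of joint slide_wall above 0.0505 m and x of gel_tray in the frame of caster above 0.072 m), for 0.2 s.
3. the lever is swung back to its first stop and locks the wall at home (value of joint cam_lever below 0.2 rad and value of joint slide_wall above 0.0505 m and x of gel_tray in the frame of caster above 0.072 m), for 0.2 s.
At the end, for the whole second after the job is handed in: The cam lever is back within 0.2 rad of its locked stop, the sliding wall is home (slide at 50.5 mm or more of 53), and the tray lies flat against the fixed wall within 3 mm; everything is at rest (all of step 3 and height (world z) of gel_tray below 0.019 m and angle between gel_tray's own z axis and vertical below 0.05 rad and linear speed of gel_tray below 0.01 m/s and velocity of joint slide_wall below 0.005 m/s and velocity of joint cam_lever between -0.05 and 0.05 rad/s); the robot touches nothing.
It fails at once if the wall is forced (more than 30 N) while the cam still blocks it (contact force between the fingers and slide_wall above 30 N and value of joint cam_lever below 1.2 rad and value of joint slide_wall below 0.03 m).
It fails at once if the lever, the wall or the tray is gripped or forced: the fingers load it with more than 38 N in all (contact force between the fingers and cam_lever above 38 N or contact force between the fingers and slide_wall above 38 N or contact force between the fingers and gel_tray above 38 N).
It fails at once if the tray is lifted or tipped (height (world z) of gel_tray above 0.024 m or angle between gel_tray's own z axis and vertical above 0.1 rad).
It fails at once if a bystander is moved more than 20 mm, or knocked over (distance of any of gel_comb, lab_timer, amber_bottle, beaker, tube_rack, micropipette from where it was at the start of the episode above 0.02 m or angle between any of gel_comb, lab_timer, amber_bottle, beaker, tube_rack, micropipette's own z axis and vertical above 0.4 rad).
It also fails if it takes over 61 s, if anything falls off the work surface, if the arm or the gripper's body presses on something with over 40 N, if the wrist force passes 120 N, or if a joint passes its speed limit or range.

## Working session

There is one attempt and no reset: what is moved stays moved. The work goes in short steps, Python scripts to look and compute and a tool call to move; the robot and the scene stay as the last step left them, time stands still between calls to the robot, and variables do not carry over. Pictures are saved under pics/ and viewed, at most 10 in all, crops included, and the job is handed in when it is done.

Besides the shell and the picture viewer there is one more tool, called after ">>>" as name(argument=value, ...) on one line, values as JSON. servo_tool: Moves the arm, as the interface text tells. Its arguments: {"type":"object","properties":{"commands":{"type":"array"}},"required":["commands"]}

```bash
mkdir -p pics
cat > h.py <<'E'
import numpy as np, cv2
from workcell import status, viewer, bot
def ray(cam,px,z):
    c=viewer.get_calibration(cam);K=np.array(c["camera_matrix"]);R=np.array(c["R"]);t=np.array(c["t"])
    d=R.T@np.linalg.inv(K)@np.array([px[1],px[0],1.]);o=-R.T@t
    return o+d*(z-o[2])/d[2]
E
python3 - <<'E'
from h import *
for cam in("top","scene"):
    p,d=viewer.camera(cam);cv2.imwrite(f"pics/{cam}1.png",p[:,:,::-1])
    for n,z in(("cam_pivot",.046),("lever_knob",.066),("push_pad",.033),("gel_tray",.016),("caster",0),("tube_rack",0),("micropipette",0),("gel_comb",0),("lab_timer",0),("amber_bottle",0),("beaker",0)):
        for r in viewer.spot_point(cam,n)[:2]:
            print(cam,n,round(r["p"],2),np.round(r["pixel"]),np.round(ray(cam,r["pixel"],z),3))
o=status.get_obs();print(o["clock"],o["eef_pos"],o["tool_rot"],o["grip_width"])
E
```

```text
top cam_pivot 0.82 [257. 282.] [0.524 0.036 0.046]
top lever_knob 0.56 [301. 286.] [0.429 0.028 0.066]
top push_pad 0.97 [272. 337.] [ 0.492 -0.083  0.033]
top gel_tray 0.89 [306. 478.] [ 0.417 -0.392  0.016]
top gel_tray 0.83 [218. 328.] [ 0.615 -0.065  0.016]
top caster 0.57 [247. 330.] [ 0.553 -0.069  0.   ]
top tube_rack 0.72 [258. 208.] [0.529 0.204 0.   ]
top micropipette 0.56 [221. 391.] [ 0.612 -0.21   0.   ]
top micropipette 0.42 [213. 328.] [ 0.63  -0.067  0.   ]
top gel_comb 0.88 [248. 436.] [ 0.548 -0.31   0.   ]
top gel_comb 0.19 [167. 283.] [0.738 0.036 0.   ]
top lab_timer 0.55 [189. 203.] [ 0.689  0.219 -0.   ]
top amber_bottle 0.65 [151. 346.] [ 0.777 -0.111  0.   ]
top beaker 0.86 [168. 283.] [0.736 0.036 0.   ]
scene cam_pivot 0.68 [233. 333.] [0.521 0.032 0.046]
scene cam_pivot 0.65 [247. 448.] [0.708 0.182 0.046]
scene lever_knob 0.9 [210. 307.] [0.445 0.026 0.066]
scene push_pad 0.64 [257. 286.] [ 0.501 -0.079  0.033]
scene gel_tray 0.87 [289. 329.] [ 0.613 -0.058  0.016]
scene gel_tray 0.75 [427. 294.] [ 0.797 -0.294  0.016]
scene caster 0.84 [280. 305.] [ 0.551 -0.071  0.   ]
scene caster 0.46 [291. 331.] [ 0.609 -0.049  0.   ]
scene tube_rack 0.9 [216. 391.] [ 0.528  0.203 -0.   ]
scene micropipette 0.6 [332. 266.] [ 0.604 -0.21   0.   ]
scene gel_comb 0.77 [344. 206.] [ 0.552 -0.31   0.   ]
scene lab_timer 0.86 [248. 450.] [0.685 0.224 0.   ]
scene amber_bottle 0.86 [360. 364.] [ 0.772 -0.114 -0.   ]
scene amber_bottle 0.45 [335. 268.] [ 0.612 -0.21   0.   ]
scene beaker 0.95 [305. 406.] [0.733 0.037 0.   ]
scene beaker 0.23 [343. 205.] [ 0.551 -0.31   0.   ]
1.2 [0.2001154  0.45819136 0.21500993] [ 2.04434533e-01  9.78880239e-01 -4.68559503e-06 -3.01944142e-06] 0.08533895018387642
```

View pics/top1.png

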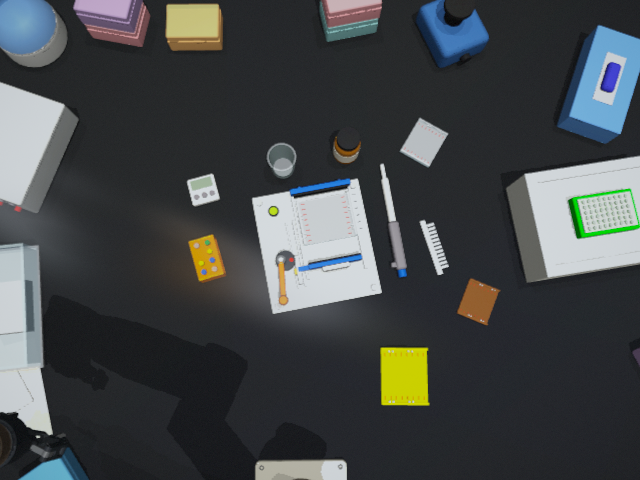

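View pics/scene1.png

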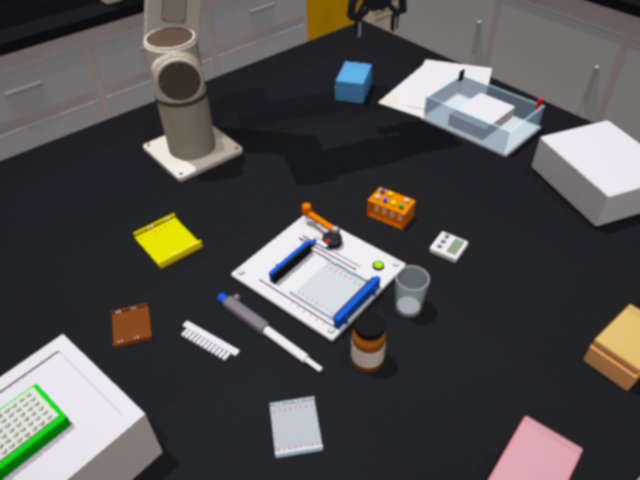

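Top view: caster spans about (252,198)–(381,293), yaw about 10°, with the lever knob at (283,299), pivot at (285,260) and pad at (337,267). The clear tray is on the plate. The scene view agrees, and the other clear, brown and yellow trays are decoys. Next I refine the caster pose.

Run:
```python
from h import *
from scipy.optimize import least_squares
p,d=viewer.camera("top")
m=((p.min(2)>120)).astype(np.uint8); m[:170]=0;m[320:]=0;m[:,:240]=0;m[:,388:]=0
m=cv2.morphologyEx(m,cv2.MORPH_CLOSE,np.ones((9,9)))
n,l,s,_=cv2.connectedComponentsWithStats(m);i=1+s[1:,4].argmax()
c=max(cv2.findContours((l==i).astype(np.uint8),0,1)[0],key=len)
for dd in (0,):
    W=np.array([ray("top",(q[0][1],q[0][0]),.016)[:2] for q in c])
hull=cv2.minAreaRect((W*1000).astype(np.float32));print("rect",hull)
# fit pose: contour distance to known rect edges
def res(v):
    C,S=np.cos(v[2]),np.sin(v[2]);q=(W-v[:2])@np.array([[C,-S],[S,C]])
    return np.maximum(np.abs(q[:,0]-.0125)-.1325,np.abs(q[:,1]-.0325)-.1225)
f=least_squares(res,[.553,-.069,.165],loss="soft_l1",f_scale=.002);v=f.x
print("pose",v,np.sqrt(np.mean(f.fun**2)))
C,S=np.cos(v[2]),np.sin(v[2]);R=np.array([[C,-S],[S,C]])
for n,w in(("pivot",(.524,.036)),("pivot",(.521,.032)),("knob",(.429,.028)),("knob",(.445,.026)),("pad",(.492,-.083)),("pad",(.501,-.079)),("tray",(.615,-.065)),("tray",(.613,-.058)),("rack",(.529,.204))):
    print(n,np.round((np.array(w)-v[:2])@R*1000))
np.save("pose.npy",v)
o=status.get_obs();w=np.array(o["eef_pos"][:2])
print("tcp local",(w-v[:2])@R*1000)
```

```text
rect ((555.4551391601562, -37.19523620605469), (264.7283630371094, 245.28033447265625), 10.310321807861328)
pose [ 0.54794496 -0.07156849  0.17701649] 0.006969492662052647
pivot [ -5. 110.]
pivot [ -8. 107.]
knob [-100.  119.]
knob [-84. 114.]
pad [-57.  -1.]
pad [-48.   1.]
tray [67. -5.]
tray [66.  2.]
rack [ 30. 275.]
tcp local [-249.08098557  582.72456273]
```

>>> servo_tool(commands=[[0,0,0,0,-0.148],[0,0,0,0,-0.148],[0,0,0,0,-0.148],[0,0,0,0,-0.148],[0,-18.2,-49.9,0,0],[0,-18.2,-49.9,0,0],[0,-18.2,-49.9,0,0],[0,-18.2,-49.9,0,0],[0,-18.2,-49.9,0,0],[0,-18.2,-49.9,0,0],[0,-18.2,-49.9,0,0],[0,-18.2,-49.9,0,0],[0,-18.2,-49.9,0,0],[0,-18.2,-49.9,0,0],[0,0,0,0,0]])

```text
clock: 3.12
eef_pos: [0.47, -0.003, 0.2148]
tool_rot: [-0.087, 0.996, -0.0, 0.0]
ft_force: [-0.9, -0.1, -0.5]
grip_width: 0.0002
grasp_force: 0.0
```

```bash
cat >> h.py <<'E'
V=np.array([.549,-.0714,.180]);C,S=np.cos(V[2]),np.sin(V[2]);R2=np.array([[C,-S],[S,C]])
def loc(w): return (np.array(w)[:2]-V[:2])@R2*1000
def st():
    from scipy.spatial.transform import Rotation as Ro
    o=status.get_obs();x=Ro.from_quat(o["tool_rot"]).as_matrix()
    print("t",round(o["clock"],2),"tcp loc",np.round(loc(o["eef_pos"]),1),"z",round(o["eef_pos"][2]*1000,1),"toolx-yaw err",round(np.degrees(np.arctan2(x[1,0],x[0,0])-V[2]),2),"F",np.round(o["ft_force"],1),"grip",round(o["grip_width"],3),"j6",np.round(o["joint_pos"],2))
    return o
def wray(px,z,o):
    from scipy.spatial.transform import Rotation as Ro
    c=viewer.get_calibration("wrist");K=np.array(c["camera_matrix"]);T=np.array(c["T_tool_cam"])
    R=Ro.from_quat(o["tool_rot"]).as_matrix();d=R@T[:3,:3]@np.linalg.inv(K)@np.array([px[1],px[0],1.]);p=R@T[:3,3]+o["eef_pos"]
    return p+d*(z-p[2])/d[2]
E
python3 - <<'E'
from h import *
o=st();p,d=viewer.camera("wrist");cv2.imwrite("pics/w1.png",p[:,:,::-1])
for n,z in(("cam_pivot",.052),("lever_knob",.052),("push_pad",.033),("gel_tray",.016)):
    for r in viewer.spot_point("wrist",n)[:1]: print(n,r["p"],np.round(r["pixel"]),np.round(loc(wray(r["pixel"],z,o))))
E
```

```text
t 3.12 tcp loc [-65.4  81.4] z 214.8 toolx-yaw err -180.32 F [-0.9 -0.1 -0.5] grip 0.0 j6 [-0.01  0.18 -0.07  1.32 -0.   -0.18]
cam_pivot 0.79 [275. 363.] [-11. 114.]
lever_knob 0.87 [172. 377.] [-95. 123.]
push_pad 0.6 [224. 225.] [-50.  -1.]
gel_tray 0.86 [449.   6.] [ 192. -246.]
```

View pics/w1.png

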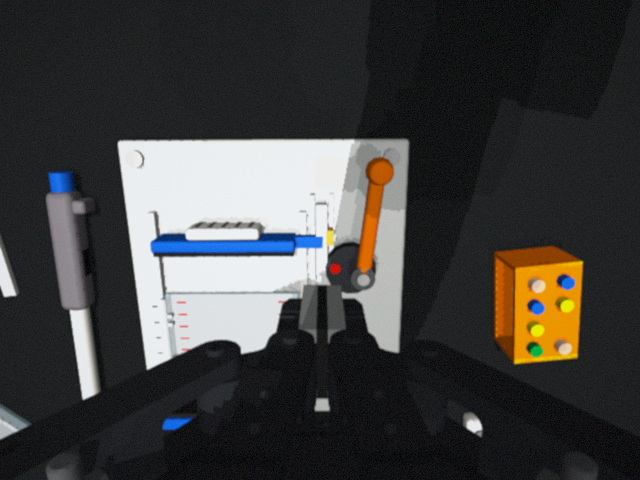

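Wrist view: knob at (379,172), pivot at (363,279), pad at (225,230). This confirms the fitted pose to a few mm, with lever about 0.1 rad and slide about 2 mm. Next I descend beside the lever while working out the arc.

>>> servo_tool(commands=[[0,1.5,1,40,0],[0,0,0,40,0],[0,0,0,40,0],[0,0,0,30,0],[0,0,0,15,0],[0,0,0,0,0]])

```text
clock: 4.12
eef_pos: [0.4654, 0.0018, 0.0491]
tool_rot: [-0.091, 0.996, 0.0, -0.001]
ft_force: [0.3, -0.7, -0.4]
grip_width: 0.0
grasp_force: 0.0
```

```bash
cat > arc.py <<'E'
from h import *
import sys
def fc(a,s,r=57):  # finger centre, s=-1 opening, +1 return
    u=np.array([-np.cos(a),np.sin(a)]);t=np.array([np.sin(a),np.cos(a)])
    return np.array([-10,115])+r*u+s*(6+11*abs(np.sin(a))+14.5*abs(np.cos(a)))*t
def rows(A,s,r=57):
    o=st();p=loc(o["eef_pos"])
    for a in A:
        q=fc(a,s,r);dl=q-p;p=p+np.round(dl*2)/2
        print(round(a,2),np.round(q),"shift",[0,-round(dl[0]*2)/2,round(dl[1]*2)/2,0,0])
E
python3 - <<'E'
from arc import *
rows(np.r_[.1:1.5:12j],-1)
E
```

```text
t 4.12 tcp loc [-69.1  87. ] z 49.1 toolx-yaw err -179.86 F [ 0.3 -0.7 -0.4] grip 0.0 j6 [ 0.    0.32 -0.35  0.9   0.   -0.18]
0.1 [-69.  99.] shift [0, 0.0, 12.5, 0, 0]
0.23 [-71. 106.] shift [0, 1.5, 6.5, 0, 0]
0.35 [-72. 113.] shift [0, 1.0, 7.0, 0, 0]
0.48 [-72. 120.] shift [0, 0.0, 7.0, 0, 0]
0.61 [-71. 128.] shift [0, -1.0, 8.0, 0, 0]
0.74 [-68. 135.] shift [0, -2.0, 7.5, 0, 0]
0.86 [-65. 143.] shift [0, -3.5, 7.5, 0, 0]
0.99 [-61. 150.] shift [0, -4.5, 7.0, 0, 0]
1.12 [-55. 157.] shift [0, -5.5, 6.5, 0, 0]
1.25 [-48. 162.] shift [0, -7.0, 6.0, 0, 0]
1.37 [-40. 167.] shift [0, -7.5, 4.5, 0, 0]
1.5 [-32. 171.] shift [0, -8.5, 3.5, 0, 0]
```

>>> servo_tool(commands=[[0,0,6.5,0,0],[0,0,6,0,0],[0,1.5,6.5,0,0],[0,1,7,0,0],[0,0,7,0,0],[0,-1,8,0,0],[0,-2,7.5,0,0],[0,-3.5,7.5,0,0],[0,-4.5,7,0,0],[0,-5.5,6.5,0,0],[0,-7,6,0,0],[0,-7.5,4.5,0,0],[0,-8.5,3.5,0,0],[0,0,0,0,0]])

```text
clock: 5.88
eef_pos: [0.4893, 0.0897, 0.05]
tool_rot: [-0.09, 0.996, -0.0, 0.0]
ft_force: [-1.2, 1.2, 0.2]
grip_width: -0.0
grasp_force: 0.0
```

Run:
```python
from arc import *
o=st();p,d=viewer.camera("wrist");cv2.imwrite("pics/w2.png",p[:,:,::-1])
for n,z in(("cam_pivot",.052),("lever_knob",.066)):
    for r in viewer.spot_point("wrist",n)[:1]: print(n,r["p"],np.round(r["pixel"]),np.round(loc(wray(r["pixel"],z,o))))
rows(np.r_[1.6:3.08:14j],-1)
```

```text
t 5.88 tcp loc [-29.9 169.2] z 50.0 toolx-yaw err -179.97 F [-1.2  1.2  0.2] grip -0.0 j6 [ 0.18  0.37 -0.27  0.93 -0.    0.  ]
cam_pivot 0.68 [332. 195.] [-12. 116.]
lever_knob 0.9 [119. 198.] [-97. 127.]
t 6.03 tcp loc [-31.2 168.9] z 49.9 toolx-yaw err -180.0 F [ 0.1 -0.5 -0.5] grip -0.0 j6 [ 0.18  0.37 -0.27  0.93 -0.    0.  ]
1.6 [-26. 172.] shift [0, -5.5, 3.5, 0, 0]
1.71 [-21. 174.] shift [0, -5.0, 1.5, 0, 0]
1.83 [-15. 175.] shift [0, -5.5, 1.5, 0, 0]
1.94 [ -9. 176.] shift [0, -6.0, 0.5, 0, 0]
2.06 [ -3. 176.] shift [0, -6.0, 0.0, 0, 0]
2.17 [  3. 175.] shift [0, -6.0, -0.5, 0, 0]
2.28 [  9. 174.] shift [0, -6.5, -1.5, 0, 0]
2.4 [ 16. 171.] shift [0, -6.5, -2.5, 0, 0]
2.51 [ 22. 168.] shift [0, -6.0, -3.0, 0, 0]
2.62 [ 28. 164.] shift [0, -6.0, -4.5, 0, 0]
2.74 [ 33. 159.] shift [0, -5.5, -5.0, 0, 0]
2.85 [ 38. 153.] shift [0, -5.0, -5.5, 0, 0]
2.97 [ 42. 147.] shift [0, -4.0, -6.5, 0, 0]
3.08 [ 46. 140.] shift [0, -3.5, -7.5, 0, 0]
```

View pics/w2.png

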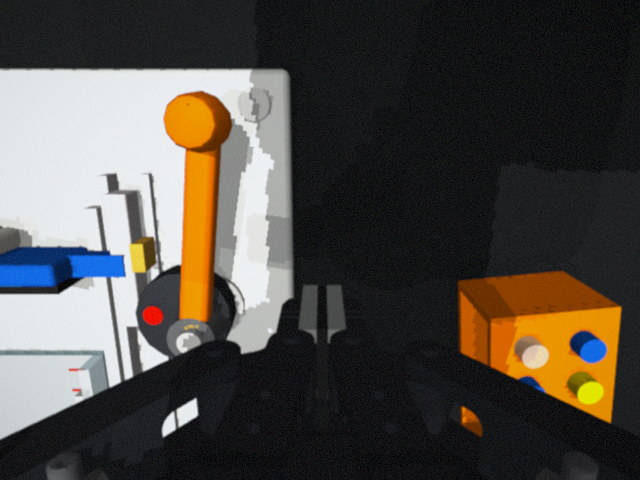

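Wrist view: the lever is still at its start, with knob (198,119) and pivot (190,335). The fingers are outside it, so they passed above the bar. I'll check the real fingertip height from the depth image.

Run:
```python
from arc import *
c=viewer.get_calibration("wrist");K=np.array(c["camera_matrix"]);T=np.array(c["T_tool_cam"])
p,d=viewer.camera("wrist")
for rc in((288,310),(290,334),(300,312),(320,312),(328,312),(320,334),(345,320)):
    z=d[rc];q=T@np.r_[np.linalg.inv(K)@[rc[1],rc[0],1]*z,1] if z>0 else None
    print(rc,z,None if q is None else np.round(q[:3]*1000,1))
Ti=np.linalg.inv(T)
for z in(-.02,-.01,0,.008): q=K@(Ti@[0,0,z,1])[:3];print(z,q[:2]/q[2])
o=status.get_obs()
for rc in((119,198),(200,200),(335,190),(90,60)):
    z=d[rc];q=(T@np.r_[np.linalg.inv(K)@[rc[1],rc[0],1]*z,1])[:3];print(rc,"height",o["eef_pos"][2]*1000-q[2]*1000,loc(wray(rc,o["eef_pos"][2]-q[2],o)))
```

```text
(288, 310) 0.14535005 [ 10.5  -5.  -23.9]
(290, 334) 0.14165454 [ 11.2   3.2 -27.5]
(300, 312) 0.13579439 [ 10.3  -4.1 -33.8]
(320, 312) 0.1220558 [ 10.3  -3.8 -48.1]
(328, 312) 0.11770964 [ 10.1  -3.6 -52.6]
(320, 334) 0.121503435 [ 10.5   2.6 -48.6]
(345, 320) 0.116848215 [  5.9  -1.4 -54.6]
-0.02 [324.30378955 310.83923323]
-0.01 [324.17389184 299.63026349]
0 [324.05864415 289.68545497]
0.008 [323.97540044 282.50229347]
(119, 198) height 66.53201192317073 [-98.20988596 127.27236736]
(200, 200) height 53.287853514871685 [-68.9136667  121.98853261]
(335, 190) height 54.96115529140204 [-13.44042796 114.18938203]
(90, 60) height 17.338777691945126 [-110.78809184   54.21292265]
```

Run:
```python
from arc import *
c=viewer.get_calibration("wrist");K=np.array(c["camera_matrix"]);T=np.array(c["T_tool_cam"])
p,d=viewer.camera("wrist")
for col in(308,314,322,330,338):
  print(col,[(r,*np.round((T@np.r_[np.linalg.inv(K)@[col,r,1]*d[r,col],1])[:3]*1000).astype(int)) for r in range(278,312,3)])
cv2.imwrite("pics/w3.png",cv2.resize(p[250:370,260:390,::-1],None,fx=5,fy=5,interpolation=cv2.INTER_CUBIC))
```

```text
308 [(278, np.int64(-14), np.int64(-8), np.int64(50)), (281, np.int64(-15), np.int64(-8), np.int64(49)), (284, np.int64(-17), np.int64(-8), np.int64(49)), (287, np.int64(10), np.int64(-6), np.int64(-23)), (290, np.int64(11), np.int64(-6), np.int64(-26)), (293, np.int64(11), np.int64(-6), np.int64(-29)), (296, np.int64(66), np.int64(-1), np.int64(-160)), (299, np.int64(11), np.int64(-5), np.int64(-34)), (302, np.int64(11), np.int64(-5), np.int64(-36)), (305, np.int64(10), np.int64(-5), np.int64(-38)), (308, np.int64(10), np.int64(-5), np.int64(-40)), (311, np.int64(10), np.int64(-5), np.int64(-42))]
314 [(278, np.int64(-14), np.int64(-5), np.int64(50)), (281, np.int64(-15), np.int64(-5), np.int64(48)), (284, np.int64(-17), np.int64(-5), np.int64(49)), (287, np.int64(11), np.int64(-4), np.int64(-23)), (290, np.int64(10), np.int64(-4), np.int64(-25)), (293, np.int64(10), np.int64(-4), np.int64(-28)), (296, np.int64(10), np.int64(-3), np.int64(-31)), (299, np.int64(11), np.int64(-3), np.int64(-34)), (302, np.int64(11), np.int64(-3), np.int64(-37)), (305, np.int64(10), np.int64(-3), np.in
[... 1201 characters left out ...]
64(-39)), (308, np.int64(10), np.int64(2), np.int64(-40)), (311, np.int64(10), np.int64(2), np.int64(-42))]
338 [(278, np.int64(-13), np.int64(8), np.int64(49)), (281, np.int64(-15), np.int64(8), np.int64(48)), (284, np.int64(-17), np.int64(8), np.int64(49)), (287, np.int64(10), np.int64(5), np.int64(-23)), (290, np.int64(11), np.int64(5), np.int64(-26)), (293, np.int64(10), np.int64(5), np.int64(-28)), (296, np.int64(10), np.int64(4), np.int64(-30)), (299, np.int64(10), np.int64(4), np.int64(-33)), (302, np.int64(11), np.int64(4), np.int64(-36)), (305, np.int64(11), np.int64(4), np.int64(-39)), (308, np.int64(10), np.int64(4), np.int64(-40)), (311, np.int64(10), np.int64(4), np.int64(-42))]
```

View pics/w3.png

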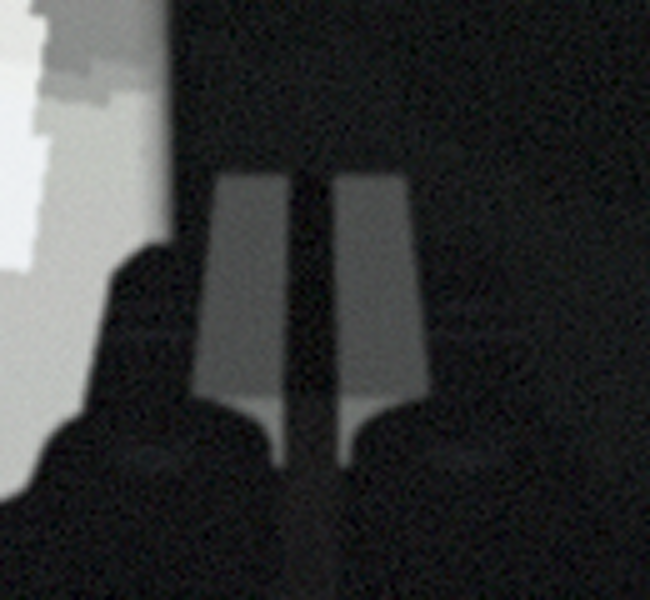

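Close-up: the two pads end at row ~285, and depth puts the tips about 21 mm behind the reported TCP, about ±7.5 mm wide in y and ±10.5 mm in x. That explains the pass above the bar. I'll go back and descend about 29 mm deeper, in small steps with a force check.

>>> servo_tool(commands=[[0,0,0,-30,0],[0,12,-29,0,0],[0,12,-29,0,0],[0,12,-29,0,0],[0,0,0,25,0],[0,0,0,20,0],[0,0,0,0,0]])

```text
clock: 7.0
eef_pos: [0.4667, -0.0029, 0.0338]
tool_rot: [-0.09, 0.996, 0.0, -0.002]
ft_force: [0.7, -0.4, 0.3]
grip_width: 0.0001
grasp_force: 0.0
```

>>> servo_tool(commands=[[0,0,0,4,0],[0,0,0,3,0],[0,0,0,2,0],[0,0,0,0,0]])

```text
clock: 7.5
eef_pos: [0.4686, -0.0026, 0.0261]
tool_rot: [-0.09, 0.996, 0.0, 0.0]
ft_force: [-0.1, -0.5, 0.2]
grip_width: 0.0004
grasp_force: 0.0
```

>>> servo_tool(commands=[[0,0,0,2,0],[0,0,0,2,0],[0,0,0,1,0],[0,0,0,0,0]])

```text
clock: 8.0
eef_pos: [0.4685, -0.0027, 0.0209]
tool_rot: [-0.09, 0.996, -0.0, -0.0]
ft_force: [0.1, 0.1, -0.1]
grip_width: 0.0
grasp_force: 0.0
```

```bash
sed -i 's/14.5\*abs(np.cos/8*abs(np.cos/' arc.py
python3 - <<'E'
from arc import *
rows(np.r_[.1:1.5:12j],-1)
E
```

```text
t 8.0 tcp loc [-66.9  82. ] z 20.9 toolx-yaw err -179.99 F [ 0.1  0.1 -0.1] grip 0.0 j6 [-0.01  0.36 -0.38  0.83 -0.   -0.19]
0.1 [-68. 106.] shift [0, 1.5, 23.5, 0, 0]
0.23 [-69. 112.] shift [0, 1.0, 6.5, 0, 0]
0.35 [-69. 119.] shift [0, 0.0, 6.5, 0, 0]
0.48 [-69. 125.] shift [0, -0.5, 7.0, 0, 0]
0.61 [-68. 132.] shift [0, -1.5, 6.5, 0, 0]
0.74 [-65. 139.] shift [0, -2.0, 7.0, 0, 0]
0.86 [-62. 146.] shift [0, -3.5, 6.5, 0, 0]
0.99 [-58. 152.] shift [0, -4.5, 6.5, 0, 0]
1.12 [-52. 158.] shift [0, -5.0, 5.5, 0, 0]
1.25 [-46. 163.] shift [0, -6.0, 5.5, 0, 0]
1.37 [-39. 167.] shift [0, -7.0, 4.0, 0, 0]
1.5 [-32. 171.] shift [0, -8.0, 3.5, 0, 0]
```

No plate contact, so the tips are confirmed higher than stated. I'll make contact and push the first part.

>>> servo_tool(commands=[[0,0.5,8,0,0],[0,0.5,8,0,0],[0,0.5,7.5,0,0],[0,1,6.5,0,0],[0,0,6.5,0,0],[0,-0.5,7,0,0],[0,0,0,0,0]])

```text
clock: 8.88
eef_pos: [0.4592, 0.0397, 0.0212]
tool_rot: [-0.09, 0.996, -0.001, 0.0]
ft_force: [1.6, -2.7, 0.5]
grip_width: -0.0004
grasp_force: 1.4
```

Run:
```python
from arc import *
o=st();p,d=viewer.camera("wrist")
for n,z in(("cam_pivot",.052),("lever_knob",.066)):
    for r in viewer.spot_point("wrist",n)[:1]: print(n,r["p"],np.round(r["pixel"]),np.round(loc(wray(r["pixel"],z,o))))
```

```text
t 8.88 tcp loc [-68.5 125.4] z 21.2 toolx-yaw err -179.96 F [ 1.6 -2.7  0.5] grip -0.0 j6 [ 0.09  0.35 -0.4   0.82 -0.   -0.09]
lever_knob 0.82 [279. 421.] [-90. 154.]
```

Lever now at ~0.45 rad as planned; force is small.

>>> servo_tool(commands=[[0,-1.5,6.5,0,0],[0,-2,7,0,0],[0,-3.5,6.5,0,0],[0,-4.5,6.5,0,0],[0,-5,5.5,0,0],[0,-6,5.5,0,0],[0,-7,4,0,0],[0,-8,3.5,0,0],[0,0,0,0,0]])

```text
clock: 10.15
eef_pos: [0.4863, 0.0913, 0.0202]
tool_rot: [-0.09, 0.996, 0.001, -0.002]
ft_force: [-1.5, -1.0, -1.1]
grip_width: 0.0002
grasp_force: 1.1
```

Run:
```python
from arc import *
o=st();p,d=viewer.camera("top")
for r in viewer.spot_point("top","lever_knob")[:1]: print(r["p"],np.round(r["pixel"]),np.round(loc(ray("top",r["pixel"],.066))))
rows(np.r_[1.6:3.08:14j],-1)
```

```text
t 10.15 tcp loc [-32.6 171.3] z 20.2 toolx-yaw err -179.96 F [-1.5 -1.  -1.1] grip 0.0 j6 [ 0.18  0.41 -0.31  0.85  0.    0.  ]
t 10.25 tcp loc [-32.5 171.2] z 20.4 toolx-yaw err -179.96 F [-2.3 -1.5 -2. ] grip 0.0 j6 [ 0.18  0.41 -0.31  0.85  0.    0.  ]
1.6 [-26. 172.] shift [0, -7.0, 1.0, 0, 0]
1.71 [-20. 174.] shift [0, -6.0, 2.0, 0, 0]
1.83 [-14. 175.] shift [0, -6.0, 0.5, 0, 0]
1.94 [ -7. 175.] shift [0, -6.5, 0.5, 0, 0]
2.06 [ -1. 175.] shift [0, -6.5, -0.5, 0, 0]
2.17 [  6. 173.] shift [0, -6.5, -1.5, 0, 0]
2.28 [ 12. 171.] shift [0, -6.5, -2.5, 0, 0]
2.4 [ 19. 168.] shift [0, -6.5, -3.0, 0, 0]
2.51 [ 25. 164.] shift [0, -6.0, -4.0, 0, 0]
2.62 [ 30. 159.] shift [0, -5.5, -4.5, 0, 0]
2.74 [ 35. 154.] shift [0, -5.0, -5.5, 0, 0]
2.85 [ 40. 147.] shift [0, -4.5, -6.5, 0, 0]
2.97 [ 43. 141.] shift [0, -3.5, -6.5, 0, 0]
3.08 [ 46. 133.] shift [0, -2.5, -7.5, 0, 0]
```

>>> servo_tool(commands=[[0,-7,1,0,0],[0,-6,2,0,0],[0,-6,0.5,0,0],[0,-6.5,0.5,0,0],[0,-6.5,-0.5,0,0],[0,-6.5,-1.5,0,0],[0,-6.5,-2.5,0,0],[0,-6.5,-3,0,0],[0,-6,-4,0,0],[0,-5.5,-4.5,0,0],[0,-5,-5.5,0,0],[0,-4.5,-6.5,0,0],[0,0,0,0,0]])

```text
clock: 11.88
eef_pos: [0.5638, 0.0811, 0.0211]
tool_rot: [-0.09, 0.996, 0.001, 0.0]
ft_force: [-1.9, 2.3, -0.9]
grip_width: 0.0002
grasp_force: 1.3
```

Run:
```python
from arc import *
o=st()
for cam in("top","wrist"):
  p,d=viewer.camera(cam)
  for r in viewer.spot_point(cam,"lever_knob")[:1]:
    q=loc(ray(cam,r["pixel"],.066) if cam=="top" else wray(r["pixel"],.066,o)); print(cam,r["p"],np.round(r["pixel"]),np.round(q),"a",np.arctan2(q[1]-115,-(q[0]+10)))
```

```text
t 11.88 tcp loc [ 41.9 147.4] z 21.1 toolx-yaw err -179.98 F [-1.9  2.3 -0.9] grip 0.0 j6 [ 0.14  0.53 -0.1   0.94  0.   -0.04]
top 0.59 [248. 436.] [ -50. -216.] a -1.4505637799683386
```

>>> servo_tool(commands=[[0,-3,-6.5,0,0],[0,-2,-5,0,0],[0,-0.5,-2,0,0],[0,0,0,0,0]])

```text
clock: 12.58
eef_pos: [0.5707, 0.0688, 0.021]
tool_rot: [-0.09, 0.996, 0.001, -0.0]
ft_force: [-3.3, 4.3, -0.1]
grip_width: 0.0003
grasp_force: 2.4
```

>>> servo_tool(commands=[[0,0,-1,0,0],[0,0,-1,0,0],[0,0,0,0,0]])

```text
clock: 12.95
eef_pos: [0.5707, 0.0686, 0.0211]
tool_rot: [-0.091, 0.996, 0.003, -0.0]
ft_force: [-4.1, 9.1, 0.7]
grip_width: -0.0004
grasp_force: 4.6
```

Run:
```python
from arc import *
o=st()
```

```text
t 12.95 tcp loc [ 46.4 133.9] z 21.1 toolx-yaw err -179.88 F [-4.1  9.1  0.7] grip -0.0 j6 [ 0.12  0.54 -0.09  0.95  0.01 -0.07]
```

The lever is at its far stop: force rose without motion. Now I back off, lift and go behind the pad.

>>> servo_tool(commands=[[0,0,8,0,0],[0,0,7,0,0],[0,0,0,-40,0],[0,0,0,-40,0],[0,26,-30,0,0],[0,26,-30,0,0],[0,26,-30,0,0],[0,26,-30,0,0],[0,26,-30,0,0],[0,0,0,0,0]])

```text
clock: 14.2
eef_pos: [0.4671, -0.0924, 0.1015]
tool_rot: [-0.088, 0.996, -0.001, 0.0]
ft_force: [-0.3, 0.9, 0.5]
grip_width: 0.0
grasp_force: 0.0
```

Run:
```python
from arc import *
o=st();p,d=viewer.camera("wrist");cv2.imwrite("pics/w4.png",p[:,:,::-1])
for n,z in(("cam_pivot",.052),("lever_knob",.066),("push_pad",.033)):
    for r in viewer.spot_point("wrist",n)[:1]: print(n,r["p"],np.round(r["pixel"]),np.round(loc(wray(r["pixel"],z,o))))
```

```text
t 14.2 tcp loc [-84.3  -6. ] z 101.5 toolx-yaw err -180.24 F [-0.3  0.9  0.5] grip 0.0 j6 [-0.19  0.28 -0.26  1.04 -0.   -0.37]
cam_pivot 0.96 [370. 530.] [-15. 111.]
push_pad 0.8 [300. 334.] [-49.   0.]
```

View pics/w4.png

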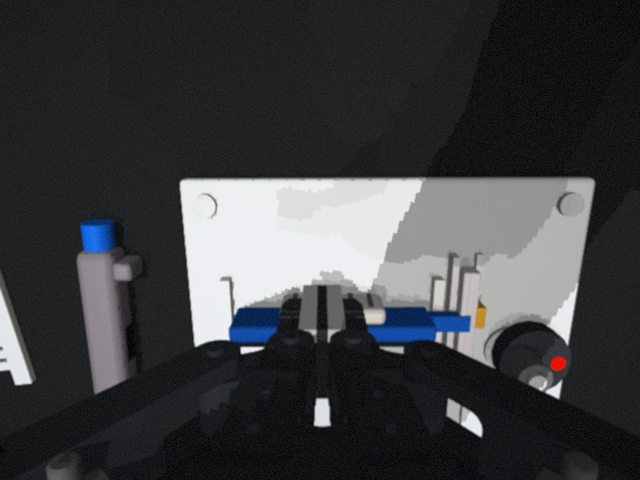

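Wrist view: the red dot at (558,364) faces away from the slide, so the cam is released. The wall at (350,323) is still drawn back. I descend behind the pad and push.

>>> servo_tool(commands=[[0,0,6,40,0],[0,0,0,35,0],[0,0,0,12,0],[0,0,0,5,0],[0,0,0,0,0],[0,-6,0,0,0],[0,-6,0,0,0],[0,-5,0,0,0],[0,-5,0,0,0],[0,-5,0,0,0],[0,-5,0,0,0],[0,0,0,0,0]])

```text
clock: 15.9
eef_pos: [0.4985, -0.0785, 0.0088]
tool_rot: [-0.09, 0.996, 0.0, 0.0]
ft_force: [-0.6, 0.3, -0.3]
grip_width: 0.0001
grasp_force: 0.3
```

Run:
```python
from arc import *
o=st()
```

```text
t 15.9 tcp loc [-50.9   2.1] z 8.8 toolx-yaw err -179.98 F [-0.6  0.3 -0.3] grip 0.0 j6 [-0.16  0.44 -0.3   0.83  0.   -0.34]
```

>>> servo_tool(commands=[[0,-5,0,0,0],[0,-5,0,0,0],[0,-5,0,0,0],[0,-5,0,0,0],[0,-5,0,0,0],[0,-4,0,0,0]])

```text
clock: 16.65
eef_pos: [0.5268, -0.0733, 0.0088]
tool_rot: [-0.09, 0.996, 0.0, -0.0]
ft_force: [-2.1, -0.6, -1.4]
grip_width: -0.0001
grasp_force: 1.4
```

>>> servo_tool(commands=[[0,-2,0,0,0],[0,-2,0,0,0],[0,-2,0,0,0],[0,-1,0,0,0]])

```text
clock: 17.15
eef_pos: [0.5332, -0.0721, 0.0088]
tool_rot: [-0.09, 0.996, 0.0, -0.0]
ft_force: [-3.2, -1.1, -2.4]
grip_width: 0.0001
grasp_force: 2.0
```

Run:
```python
from arc import *
o=st();p,d=viewer.camera("top")
for n,z in (("push_pad",.033),("gel_tray",.016),("lever_knob",.066)):
  for r in viewer.spot_point("top",n)[:2]: print(n,r["p"],np.round(r["pixel"]),np.round(loc(ray("top",r["pixel"],z))))
```

```text
t 17.15 tcp loc [-15.7   2.1] z 8.8 toolx-yaw err -179.99 F [-3.2 -1.1 -2.4] grip 0.0 j6 [-0.13  0.49 -0.21  0.87 -0.   -0.31]
gel_tray 0.86 [376. 402.] [-304.  -96.]
gel_tray 0.74 [214. 326.] [77. -3.]
lever_knob 0.7 [221. 275.] [ 72. 110.]
```

>>> servo_tool(commands=[[0,-1,0,0,0],[0,-1,0,0,0],[0,-1,0,0,0],[0,-1,0,0,0]])

```text
clock: 17.85
eef_pos: [0.5376, -0.0713, 0.009]
tool_rot: [-0.09, 0.996, 0.0, -0.0]
ft_force: [-3.3, -2.0, -3.0]
grip_width: 0.0002
grasp_force: 1.7
```

>>> servo_tool(commands=[[0,-1,0,0,0],[0,-1,0,0,0],[0,0,0,0,0]])

```text
clock: 18.23
eef_pos: [0.5397, -0.0709, 0.009]
tool_rot: [-0.09, 0.996, 0.0, 0.0]
ft_force: [-2.9, -0.8, -2.8]
grip_width: -0.0002
grasp_force: 1.6
```

>>> servo_tool(commands=[[0,-1,0,0,0],[0,-1,0,0,0],[0,0,0,0,0]])

```text
clock: 18.6
eef_pos: [0.5396, -0.0709, 0.0091]
tool_rot: [-0.09, 0.996, -0.0, -0.002]
ft_force: [-8.4, -0.9, 2.8]
grip_width: 0.0001
grasp_force: 4.0
```

>>> servo_tool(commands=[[0,-1,0,0,0],[0,-0.5,0,0,0],[0,0,0,0,0]])

```text
clock: 18.98
eef_pos: [0.5396, -0.071, 0.0091]
tool_rot: [-0.09, 0.996, -0.0, -0.003]
ft_force: [-10.9, -3.0, 4.5]
grip_width: 0.0001
grasp_force: 5.7
```

Run:
```python
from arc import *
o=st()
```

```text
t 18.98 tcp loc [-9.2  2.1] z 9.1 toolx-yaw err -180.03 F [-10.9  -3.    4.5] grip 0.0 j6 [-0.13  0.51 -0.18  0.89 -0.   -0.31]
```

Home: TCP stops at -9.2, matching slide ≈53 mm, with force rising. I retreat, lift and go above the inner side of the lever.

>>> servo_tool(commands=[[0,8,0,0,0],[0,8,0,0,0],[0,0,0,-40,0],[0,0,0,-40,0],[0,-24,28,0,0],[0,-24,28,0,0],[0,-24,28,0,0],[0,0,0,0,0]])

```text
clock: 19.98
eef_pos: [0.5852, 0.0247, 0.0897]
tool_rot: [-0.092, 0.996, 0.0, 0.002]
ft_force: [-0.6, -0.9, 0.0]
grip_width: -0.0001
grasp_force: 0.0
```

Run:
```python
from arc import *
o=st();p,d=viewer.camera("wrist");cv2.imwrite("pics/w5.png",p[:,:,::-1])
for n,z in(("cam_pivot",.052),("lever_knob",.066),("push_pad",.033)):
    for r in viewer.spot_point("wrist",n)[:1]: print(n,r["p"],np.round(r["pixel"]),np.round(loc(wray(r["pixel"],z,o))))
```

```text
t 19.98 tcp loc [52.8 88. ] z 89.7 toolx-yaw err -179.78 F [-0.6 -0.9  0. ] grip -0.0 j6 [ 0.04  0.48  0.02  1.11  0.   -0.14]
cam_pivot 0.94 [130. 379.] [-10. 113.]
lever_knob 0.61 [310. 368.] [ 73. 109.]
push_pad 0.79 [154. 150.] [ 3. -1.]
```

View pics/w5.png

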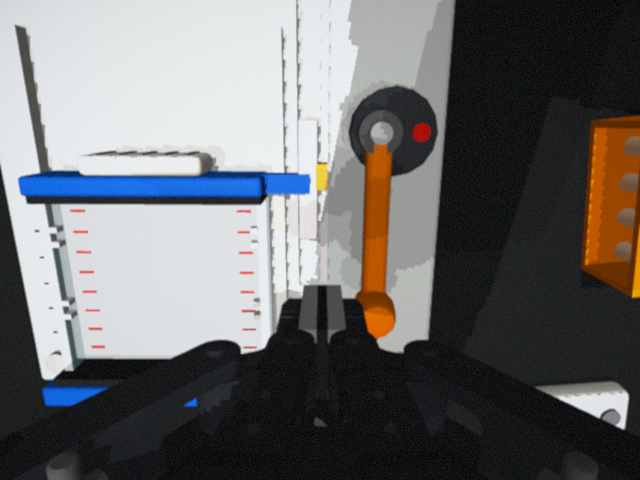

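Wrist view: the wall (155,183) is home against the tray, the lever points to +x with knob (375,315), and the fingers are on its inner side. I descend for the return swing.

>>> servo_tool(commands=[[0,4,-4,35,0],[0,0,0,25,0],[0,0,0,9,0],[0,0,0,0,0]])

```text
clock: 20.68
eef_pos: [0.5794, 0.017, 0.0199]
tool_rot: [-0.09, 0.996, 0.0, -0.0]
ft_force: [0.9, -0.3, 0.8]
grip_width: -0.0001
grasp_force: 0.0
```

Run:
```python
from arc import *
rows(np.r_[3.1:1.6:13j],1)
```

```text
t 20.68 tcp loc [45.7 81.5] z 19.9 toolx-yaw err -180.04 F [ 0.9 -0.3  0.8] grip -0.0 j6 [ 0.03  0.55 -0.07  0.95  0.   -0.15]
3.1 [ 48. 103.] shift [0, -2.0, 21.5, 0, 0]
2.98 [ 49. 109.] shift [0, -1.0, 6.0, 0, 0]
2.85 [ 49. 115.] shift [0, -0.5, 6.5, 0, 0]
2.72 [ 49. 122.] shift [0, 0.0, 6.5, 0, 0]
2.6 [ 48. 129.] shift [0, 1.0, 6.5, 0, 0]
2.48 [ 47. 135.] shift [0, 1.5, 6.5, 0, 0]
2.35 [ 44. 142.] shift [0, 3.0, 7.0, 0, 0]
2.22 [ 40. 148.] shift [0, 3.5, 6.5, 0, 0]
2.1 [ 36. 154.] shift [0, 4.5, 6.0, 0, 0]
1.98 [ 30. 160.] shift [0, 5.5, 5.5, 0, 0]
1.85 [ 24. 165.] shift [0, 6.5, 4.5, 0, 0]
1.72 [ 17. 169.] shift [0, 7.0, 4.0, 0, 0]
1.6 [  9. 171.] shift [0, 8.0, 3.0, 0, 0]
```

>>> servo_tool(commands=[[0,-1,7.5,0,0],[0,-1,7,0,0],[0,0,7,0,0],[0,-1,6,0,0],[0,-0.5,6.5,0,0],[0,0,6.5,0,0],[0,1,6.5,0,0],[0,1.5,6.5,0,0],[0,3,7,0,0],[0,3.5,6.5,0,0],[0,4.5,6,0,0],[0,5.5,5.5,0,0],[0,6.5,4.5,0,0],[0,7,4,0,0],[0,8,3,0,0],[0,0,0,0,0]])

```text
clock: 22.68
eef_pos: [0.5278, 0.1003, 0.0208]
tool_rot: [-0.09, 0.996, 0.0, 0.001]
ft_force: [2.3, -0.1, 0.6]
grip_width: 0.0
grasp_force: 0.9
```

Run:
```python
from arc import *
o=st();p,d=viewer.camera("wrist")
for r in viewer.spot_point("wrist","lever_knob")[:1]: q=loc(wray(r["pixel"],.066,o));print(r["p"],q,np.arctan2(q[1]-115,-(q[0]+10)))
rows(np.r_[1.5:.1:13j],1)
```

```text
t 22.68 tcp loc [  9.9 172.7] z 20.8 toolx-yaw err -179.95 F [ 2.3 -0.1  0.6] grip 0.0 j6 [ 0.19  0.47 -0.2   0.9   0.    0.01]
0.75 [-11.55647312 197.69287026] 1.5519762114795395
t 22.77 tcp loc [  9.9 172.8] z 20.6 toolx-yaw err -179.95 F [2.3 0.5 1.7] grip -0.0 j6 [ 0.19  0.47 -0.2   0.9   0.    0.01]
1.5 [  3. 173.] shift [0, 6.5, 0.5, 0, 0]
1.38 [ -3. 174.] shift [0, 6.0, 1.0, 0, 0]
1.27 [ -9. 175.] shift [0, 6.5, 0.5, 0, 0]
1.15 [-16. 175.] shift [0, 6.5, 0.0, 0, 0]
1.03 [-22. 174.] shift [0, 7.0, -1.0, 0, 0]
0.92 [-29. 172.] shift [0, 6.5, -1.5, 0, 0]
0.8 [-36. 169.] shift [0, 6.5, -3.0, 0, 0]
0.68 [-42. 166.] shift [0, 6.5, -3.5, 0, 0]
0.57 [-48. 161.] shift [0, 6.0, -4.5, 0, 0]
0.45 [-54. 156.] shift [0, 5.5, -5.5, 0, 0]
0.33 [-58. 150.] shift [0, 4.5, -6.0, 0, 0]
0.22 [-62. 143.] shift [0, 4.0, -7.0, 0, 0]
0.1 [-65. 136.] shift [0, 3.0, -7.0, 0, 0]
```

>>> servo_tool(commands=[[0,6.5,0.5,0,0],[0,6,1,0,0],[0,6.5,0.5,0,0],[0,6.5,0,0,0],[0,7,-1,0,0],[0,6.5,-1.5,0,0],[0,6.5,-3,0,0],[0,6.5,-3.5,0,0],[0,6,-4.5,0,0],[0,5.5,-5.5,0,0],[0,4.5,-6,0,0],[0,4,-7,0,0],[0,0,0,0,0]])

```text
clock: 24.4
eef_pos: [0.4617, 0.058, 0.0203]
tool_rot: [-0.09, 0.996, 0.001, 0.0]
ft_force: [1.7, 3.7, 1.7]
grip_width: 0.0005
grasp_force: 1.6
```

>>> servo_tool(commands=[[0,2,-4,0,0],[0,1,-3,0,0],[0,0.5,-2,0,0],[0,0,0,0,0]])

```text
clock: 24.9
eef_pos: [0.4599, 0.0487, 0.02]
tool_rot: [-0.09, 0.996, 0.001, 0.0]
ft_force: [2.2, 6.9, 0.4]
grip_width: -0.0001
grasp_force: 3.0
```

Run:
```python
from arc import *
o=st()
```

```text
t 24.9 tcp loc [-66.1 134.1] z 20.0 toolx-yaw err -179.95 F [2.2 6.9 0.4] grip -0.0 j6 [ 0.1   0.36 -0.4   0.82  0.   -0.08]
```

>>> servo_tool(commands=[[0,0.5,-2,0,0],[0,0,-1,0,0],[0,0,0,0,0]])

```text
clock: 25.28
eef_pos: [0.46, 0.0485, 0.0201]
tool_rot: [-0.091, 0.996, 0.004, 0.0]
ft_force: [1.5, 13.5, 1.2]
grip_width: -0.0001
grasp_force: 6.9
```

>>> servo_tool(commands=[[0,0,-1.5,0,0],[0,0,-1.5,0,0],[0,0,0,0,0]])

```text
clock: 25.65
eef_pos: [0.4599, 0.0482, 0.0202]
tool_rot: [-0.092, 0.996, 0.007, 0.0]
ft_force: [-0.2, 21.9, 1.7]
grip_width: 0.0003
grasp_force: 10.8
```

Run:
```python
from arc import *
o=st()
```

```text
t 25.65 tcp loc [-66.2 133.6] z 20.2 toolx-yaw err -179.74 F [-0.2 21.9  1.7] grip 0.0 j6 [ 0.09  0.35 -0.4   0.82  0.01 -0.09]
```

Hard stop at y 133.6, matching 133.9 at the far stop, so the lever is back at 0. I back off, lift and check.

>>> servo_tool(commands=[[0,0,10,0,0],[0,0,12,0,0],[0,0,0,-50,0],[0,0,0,-60,0],[0,20,0,-40,0],[0,40,0,0,0],[0,0,0,0,0]])

```text
clock: 26.52
eef_pos: [0.3942, 0.0516, 0.1698]
tool_rot: [-0.09, 0.996, -0.001, -0.001]
ft_force: [0.4, -0.2, 0.3]
grip_width: 0.0001
grasp_force: 0.0
```

Run:
```python
from arc import *
o=st();p,d=viewer.camera("wrist");cv2.imwrite("pics/w6.png",p[:,:,::-1])
for n,z in(("cam_pivot",.052),("lever_knob",.066),("push_pad",.033)):
    for r in viewer.spot_point("wrist",n)[:1]: print(n,r["p"],np.round(r["pixel"]),np.round(loc(wray(r["pixel"],z,o))))
p,d=viewer.camera("top")
for r in viewer.spot_point("top","gel_tray")[:2]: print(r["p"],r["pixel"],np.round(loc(ray("top",r["pixel"],.016))))
```

```text
t 26.52 tcp loc [-130.3  148.7] z 169.8 toolx-yaw err -180.03 F [ 0.4 -0.2  0.3] grip 0.0 j6 [ 0.13  0.07 -0.32  1.18 -0.   -0.05]
lever_knob 0.76 [272. 271.] [-100.  114.]
push_pad 0.6 [381. 138.] [ 5. -1.]
0.77 [212.8, 330.3] [ 77. -14.]
0.67 [142.6, 423.0] [ 198. -254.]
```

View pics/w6.png

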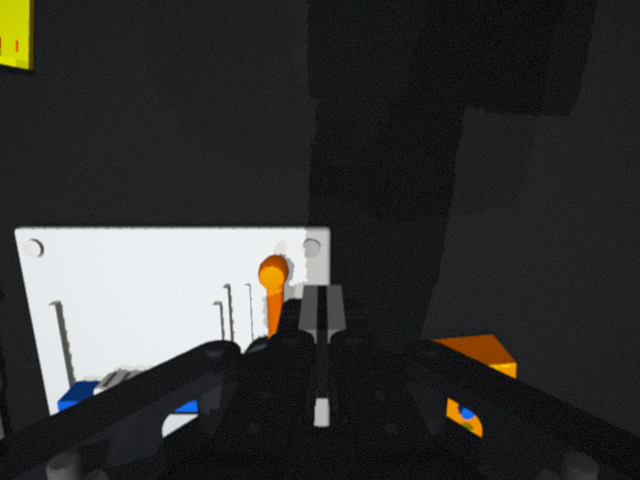

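The lever is at 0 (knob at pixel (272,270), caster (-100,114)), the wall is home, the tray x is about 75–77 mm, and the arm is clear. Handing in.

```bash
python3 -c "
from h import *
print(bot.job_done())"
```

```text
the job is handed in; nothing more can be done
None
```

The caster is shut and the job is handed in, though the hand-in returned no verdict: lever to its far stop, wall pushed home on the tray (about 53 mm), lever back at its first stop, highest wrist force read about 22 N; my first sweep passed over the lever without touching it.

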